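Load the valve kit tray

ROBOT

A 7-joint arm with a two-finger parallel gripper is mounted at the origin on the work surface. World frame = base frame: x ahead of the robot, y to its left, z up, the work surface at z = 0. Lengths are in m, angles in rad, forces in N, time in s.
With the tool pointing down it reaches from about 0.425 to 0.925 m from the base axis. Payload 6.8 kg.
Tool frame: the origin (TCP) lies at the very end of the fingers, on their centre line; the grasp point (between the pads) lies 19 mm behind it; z points along the fingers, y is the line along which they close (so a half turn about z gives the same grasp; the last joint's range is limited). The gripper opens to 85 mm and grips with 20 to 120 N. Pads are 22 mm wide; open, the fingers measure 114 mm over their backs; the gripper's body (76 mm by 85 mm) begins 54 mm behind the grasp point. The pads swing forward as they close: fully open they stand 13 mm farther back than shut.
Start: joints at [-1.301, 0.477, 0.022, 1.555, -0.011, 1.109, -0.083], TCP at [0.249, 0.627, 0.231] pointing down, gripper open.
Joint ranges: [-2.96, 2.96], [-0.34, 2.1], [-1.41, 1.46], [0.24, 2.44], [-1.37, 4.51], [0.17, 1.92], [-2.96, 2.96]. Speed limits (rad/s): [2.39, 2.39, 3.14, 3.14, 3.14, 3.14, 3.14].

INTERFACE

Orientations are given as a rotation vector (axis times angle).
In Python, from bench import get_obs, viewer, r gives the robot as it stands. The module is installed in compiled form; this text tells all that it offers.
- The arm moves only by the tool play_rows, never from a script. Its argument "commands" is a list that holds one entry, the list of rows, each a list of 5 numbers: the gripper's target within -1 to 1 (shut at 1, half-way at 0, fully open at -1), then the shift along the tool's x, y, z scaled (see below), then the turn about the tool's z scaled (see below). A call has 1 to 12 rows; each row is the pose to reach, as a shift and turn from the pose commanded when the call began, along the tool's axes at that moment; what a row does not reach only later rows make up. The controller multiplies each number of a shift by 0.2 m and each number of a turn by pi/2 rad. A row lasts 1/12 s, in which the tool goes at most 41.7 mm and 7.16 degrees, less where a joint would pass 70% of its speed; a pose out of reach is approached as far as the arm can. A call with a number of a shift or a turn outside -1 to 1 is refused whole. A call with a gripper value outside its range is refused whole. The fingers move at their own pace and stop on an object; "grip_force" is the grip in N (left out, the last holds). Time passes only in rows, so rows that repeat a pose let the fingers close. It gives the time, the measured TCP pose, the force, the opening and the grip force at its end, in the units of the state.
- get_obs(): the state, without advancing time (a new reading comes with each control period).
- viewer.grab_frame(name): name is "scene" or "side" or "wrist"; returns a dict with "pixels" (480x640x3 uint8, red, green, blue), "fovy" (degrees; the focal length in pixels is half the picture's height over the tangent of half this angle, whatever the lens; pixels are square), "cx", "cy" (the principal point, pixels), "world_to_cam" (4x4, takes a point from world to camera coordinates); the wrist camera has in their place "hand_eye" (4x4, takes a point from camera to tool coordinates, whose origin is the TCP and whose axes are the flange's). Camera axes: x right, y up, looking along -z (the intrinsics and any distortion apply to the point x, -y, -z); pixel columns grow to the right and rows downward; lengths in m; the calibration is good to about 2 mm. A picture is of the moment at which its call begins: read the wrist's pose just before it. There is no depth.
- r.hand_in(): hands the job in; it is judged then, once.
Trained networks look in a picture, given as the dict that the camera call returned (one of the last four; its "shot" number tells which), for a name from the list of things; names that differ only in an ending like _2 or _b are one class to them, and where a whole thing is asked for, a point or a joint stands for the part that bears it (a point fixed in the world has none). Each returns a list of dicts, best first, with "score" (0 to 1); they miss things now and then, are a little off and sometimes report something else, mostly with a low value. They report only what shows in the picture. A call takes as long as a camera call. They do not tell look-alikes from the thing itself.
- viewer.trace(picture, thing): "pixels" (480x640 bool, what is visible of it) and "rect" ([left, top, right, bottom] in pixels, round what is visible of it).
The state is a dict: "clock": time; "joints": joint angles; "qvel": joint speeds; "tau": joint torques, N m; "tcp_pos": TCP position; "orientation": TCP orientation; "contact_force": force on the tool from outside, world axes, zero at the start; "moment": the same for the moment, N m; "grip_width": finger opening in m; "gripper_force": force on a finger pad.
Only numpy, scipy, OpenCV 4.12 (cv2) and the standard library are available. Lean on these libraries where they do the work, as an engineer would, in place of code of your own. Each camera call takes 0.05 s, during which the arm holds its last target. There are 200 camera calls.

TASK

Load the black kit tray for one pump build: put the large collar, the square valve block, the long manifold rail and the hose fitting each into the pocket cut to its shape, upright and flat on the pocket floor, setting each down rather than dropping it. The small collar and the short rail belong to another kit: leave them where they stand.

Things in the scene. Friction and masses are not known exactly. Their poses are not given: they have to be found in the camera images.
- collar_large: The larger of two plain aluminium collars (thick rings), 52 mm outside diameter, 30 mm hole, 36 mm tall, axis upright. Origin: centre of its underside, z up; stands on the table.
- collar_small: Look-alike that does not belong: the smaller aluminium collar, 38 mm outside diameter, 20 mm hole, 36 mm tall. Origin: centre of its underside, z up; stands on the table.
- valve_block: Square aluminium valve block, 44 x 44 mm, 36 mm tall, one dark port in the middle of the top and four small dark screw holes around it. x and y along its sides. Origin: centre of its underside, z up; stands on the table.
- rail_long: The longer of two narrow aluminium manifold rails, 76 mm long (its x), 20 mm wide (its y), 32 mm tall, four dark ports in a row on top. Origin: centre of its underside, z up; stands on the table.
- rail_short: Look-alike that does not belong: the shorter manifold rail, 48 mm long (its x), 20 mm wide (its y), 32 mm tall, two dark ports on top. Origin: centre of its underside, z up; stands on the table.
- hose_fitting: Dark grey plastic hose fitting standing upright, 50 mm tall: round foot 30 mm in diameter and 12 mm tall, then a ribbed stem 20 mm in diameter. Origin: centre of its underside, z up; stands on the table.
- pocket_round_large: Insert with the large round pocket, 72 mm in diameter: the large collar's place. Fixed insert 110 x 110 mm, one of four set two by two in any order in a fixed black tray (256 mm square, rim 24 mm above the table). Underside 4 mm above the table; above that, grey pocket floor at 6 mm, black top face at 16 mm. Origin: underside, below the pocket's centre; z up.
- pocket_round_small: Insert with the small round pocket, 50 mm in diameter: the hose fitting's place. Fixed insert 110 x 110 mm, one of four set two by two in any order in a fixed black tray (256 mm square, rim 24 mm above the table). Underside 4 mm above the table; above that, grey pocket floor at 6 mm, black top face at 16 mm. Origin: underside, below the pocket's centre; z up.
- pocket_square: Insert with the square pocket, 64 x 64 mm, sides along its x and y: the valve block's place. Fixed insert 110 x 110 mm, one of four set two by two in any order in a fixed black tray (256 mm square, rim 24 mm above the table). Underside 4 mm above the table; above that, grey pocket floor at 6 mm, black top face at 16 mm. Origin: underside, below the pocket's centre; z up.
- pocket_slot: Insert with the long pocket, 96 mm along its x and 40 mm along its y: the long rail's place. Fixed insert 110 x 110 mm, one of four set two by two in any order in a fixed black tray (256 mm square, rim 24 mm above the table). Underside 4 mm above the table; above that, grey pocket floor at 6 mm, black top face at 16 mm. Origin: underside, below the pocket's centre; z up.
Mind the look-alikes: they are no part of the job. Leave any orange or turquoise look-alike of the pocket_round_small alone.

How it is judged:
At the end, for the whole second after the job is handed in: The large collar, valve block, long rail and hose fitting each stand at rest in their own pockets: centre within 15 mm of the pocket's centre, underside within 4 mm of the pocket floor, tilted less than 0.1 rad; the small collar and the short rail are within 20 mm of where they started (horizontal distance between collar_large and pocket_round_large below 0.015 m and z of collar_large in the frame of pocket_round_large below 0.01 m and angle between each of collar_large, valve_block, rail_long, hose_fitting's own z axis and vertical below 0.1 rad and linear speed of each of collar_large, valve_block, rail_long, hose_fitting below 0.02 m/s and horizontal distance between valve_block and pocket_square below 0.015 m and z of valve_block in the frame of pocket_square below 0.01 m and horizontal distance between rail_long and pocket_slot below 0.015 m and z of rail_long in the frame of pocket_slot below 0.01 m and horizontal distance between hose_fitting and pocket_round_small below 0.015 m and z of hose_fitting in the frame of pocket_round_small below 0.01 m and distance of each of collar_small, rail_short from where it was at the start of the episode below 0.02 m); the robot touches nothing.
It fails at once if a part let go over its pocket with its underside more than 30 mm above the pocket floor ((horizontal distance between collar_large and pocket_round_large below 0.03 m and z of collar_large in the frame of pocket_round_large above 0.036 m and contact force between collar_large and the fingers below 0.05 N) or (horizontal distance between valve_block and pocket_square below 0.03 m and z of valve_block in the frame of pocket_square above 0.036 m and contact force between valve_block and the fingers below 0.05 N) or (horizontal distance between rail_long and pocket_slot below 0.03 m and z of rail_long in the frame of pocket_slot above 0.036 m and contact force between rail_long and the fingers below 0.05 N) or (horizontal distance between hose_fitting and pocket_round_small below 0.03 m and z of hose_fitting in the frame of pocket_round_small above 0.036 m and contact force between hose_fitting and the fingers below 0.05 N)).
It fails at once if the small collar or the short rail moved by more than 20 mm (distance of any of collar_small, rail_short from where it was at the start of the episode above 0.02 m).
It also fails if it takes over 112 s, if anything falls off the work surface, if the arm or the gripper's body presses on something with over 40 N, if the wrist force passes 120 N, or if a joint passes its speed limit or range.

## Working session

There is one attempt and no reset: what is moved stays moved. The work goes in short steps, Python scripts to look and compute and a tool call to move; the robot and the scene stay as the last step left them, time stands still between calls to the robot, and variables do not carry over. Pictures are saved under pics/ and viewed, at most 14 in all, crops included, and the job is handed in when it is done.

Besides the shell and the picture viewer there is one more tool, called after "Emit:" by a JSON object that holds its "op" and its "data", one argument or row to a line. play_rows: Moves the arm, as the interface text tells. Shifts and turns lie within -1 to 1; 1 stands for 0.2 m of shift or pi/2 rad of turn. Its arguments: {"type":"object","properties":{"commands":{"type":"array","items":{"type":"array","items":{"type":"array","items":{"type":"number","minimum":-1,"maximum":1}}}},"grip_force":{"type":"number"}},"required":["commands"]}

```bash
mkdir -p pics
python3 - <<'E'
from bench import get_obs, viewer, r
import cv2
o=get_obs();print(o)
for n in("scene","side"):
    f=viewer.grab_frame(n);cv2.imwrite(f"pics/{n}0.png",f["pixels"][...,::-1]);print(n,{k:v for k,v in f.items() if k!="pixels"})
E
```

```text
{'clock': 0.0, 'joints': array([-1.30110108,  0.47785312,  0.0223295 ,  1.55648508, -0.01150087,
        1.10931501, -0.08307671]), 'qvel': array([ 0.00012688,  0.00141442,  0.00024385, -0.00163372,  0.00044161,
       -0.0003538 ,  0.00108699]), 'tau': array([-2.83004838e-04, -5.96442747e+01,  1.60804007e+00, -2.81188130e+01,
        1.25383178e-02,  9.26323322e-03,  3.42602482e-05]), 'tcp_pos': array([0.24877037, 0.6268196 , 0.23027579]), 'orientation': array([-5.89792031e-01, -3.08550402e+00,  3.01494440e-03]), 'contact_force': array([ 0.16936834,  0.50246473, -0.21759138]), 'moment': array([ 0.02804293,  0.03514699, -0.03312383]), 'gripper_force': 0.0, 'grip_width': 0.08523717414162296}
scene {'fovy': 54.29414371103754, 'cx': 317.40536494067504, 'cy': 242.9722127211788, 'world_to_cam': array([[-0.81968388,  0.57240242, -0.0217671 ,  0.4609599 ],
       [-0.34971016, -0.46996758,  0.81045251,  0.14173811],
       [ 0.45367515,  0.67192704,  0.58539979, -1.29361731],
       [ 0.        ,  0.        ,  0.        ,  1.        ]]), 'shot': 1}
side {'fovy': 46.25388267906339, 'cx': 313.2847387886285, 'cy': 233.10940314746898, 'world_to_cam': array([[ 0.70596765, -0.70824077, -0.00216661, -0.38946228],
       [ 0.41298192,  0.40916737,  0.81365103, -0.22761694],
       [-0.57537433, -0.57530607,  0.58134955, -1.07940348],
       [ 0.        ,  0.        ,  0.        ,  1.        ]]), 'shot': 2}
```

View pics/scene0.png

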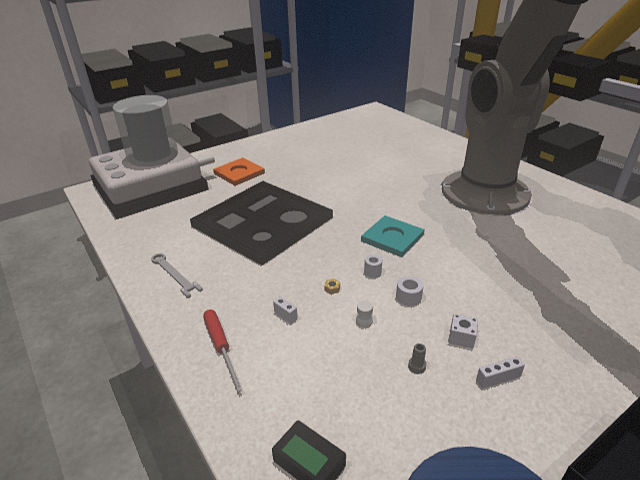

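View pics/side0.png

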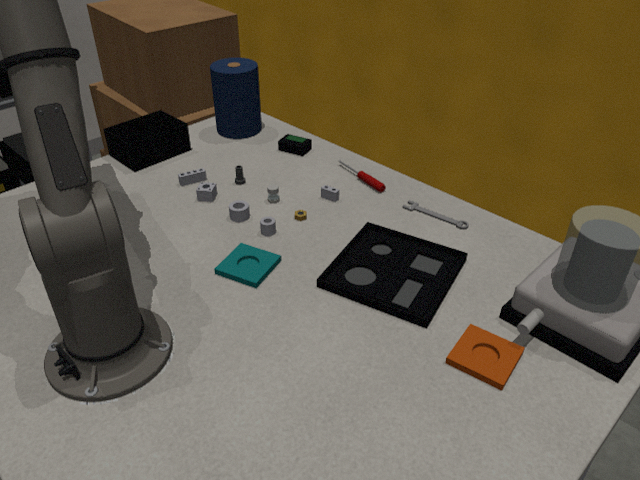

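The scene view shows these look-alikes:
- **Collars:** large at (409,290), small at (373,266), and a white cap at (365,315) that is neither.
- **Rails:** long with 4 ports at (500,372), short with 2 ports at (285,309).
- **Valve block:** (463,330).
- **Hose fitting:** (418,358).
- **Tray pockets:** square (232,221), slot (262,203), large round (293,216), small round (262,237). The orange (239,170) and turquoise (392,234) plates are decoys.

```bash
cat > h.py <<'E'
from bench import get_obs, viewer, r
import cv2, numpy as np
from scipy.spatial.transform import Rotation as R
def cam(f,o=None):
    """camera->world 4x4"""
    if "world_to_cam" in f: return np.linalg.inv(f["world_to_cam"])
    T=np.eye(4);T[:3,:3]=R.from_rotvec(o["orientation"]).as_matrix();T[:3,3]=o["tcp_pos"]
    return T@f["hand_eye"]
def to_plane(f,uv,z,o=None):
    C=cam(f,o);uv=np.atleast_2d(uv).astype(float);F=240/np.tan(np.radians(f["fovy"]/2))
    d=np.c_[(uv[:,0]-f["cx"])/F,-(uv[:,1]-f["cy"])/F,-np.ones(len(uv))]@C[:3,:3].T
    p=C[:3,3]; return (p+d*((z-p[2])/d[:,2])[:,None])[:,:2]
def cen(m): return np.argwhere(m)[:,::-1].mean(0)
E
python3 - <<'E'
from h import *
H=dict(collar_large=.036,collar_small=.036,valve_block=.036,rail_long=.032,rail_short=.032,hose_fitting=.05,pocket_round_large=.02,pocket_round_small=.02,pocket_square=.02,pocket_slot=.02)
for n in("scene","side"):
    f=viewer.grab_frame(n)
    for t,h in H.items():
        for d in viewer.trace(f,t)[:3]:
            c=cen(d["pixels"]);z=h/2 if "pocket" not in t else .016
            print(n,t,round(d["score"],2),d["rect"],c.round(1),to_plane(f,c,z)[0].round(4))
f=viewer.grab_frame("scene");cv2.imwrite("pics/crop.png",cv2.resize(f["pixels"][230:400,260:540,::-1],None,fx=2.8,fy=2.8,interpolation=cv2.INTER_CUBIC))
E
```

```text
scene collar_large 0.79 [394.3, 275.0, 422.6, 304.9] [409.1 290.1] [0.4672 0.1877]
scene collar_small 0.79 [365.9, 254.4, 384.6, 277.1] [372.9 265.7] [0.4744 0.084 ]
scene valve_block 0.85 [449.0, 309.6, 481.4, 349.5] [463.  330.1] [0.4647 0.325 ]
scene rail_long 0.7 [478.7, 353.9, 525.3, 388.6] [499.8 371.5] [0.4865 0.4227]
scene rail_short 0.86 [275.1, 295.8, 300.5, 322.8] [285.  309.1] [0.6976 0.084 ]
scene rail_short 0.74 [392.8, 273.5, 423.3, 306.8] [409.1 290.2] [0.4655 0.1863]
scene hose_fitting 0.73 [406.4, 344.2, 425.7, 373.2] [417.6 359. ] [0.584  0.3285]
scene pocket_round_large 0.85 [265.8, 198.9, 326.5, 233.9] [292.9 214.7] [ 0.5009 -0.1963]
scene pocket_round_small 0.93 [358.3, 216.3, 426.4, 254.3] [392.5 234.8] [0.3595 0.0205]
scene pocket_round_small 0.7 [213.1, 153.6, 263.8, 185.1] [238.7 170.6] [ 0.4982 -0.5007]
scene pocket_square 0.58 [197.9, 201.5, 260.9, 239.2] [229.4 219.3] [ 0.6405 -0.2744]
scene pocket_slot 0.57 [234.2, 189.9, 290.1, 217.9] [261.7 200.8] [ 0.5304 -0.3049]
side collar_large 0.83 [226.7, 198.5, 251.0, 224.3] [239.3 211.3] [0.4679 0.1851]
side c
[... 475 characters left out ...]
192]
side pocket_round_large 0.66 [324.4, 253.5, 392.9, 297.6] [360.2 275.4] [ 0.4949 -0.2026]
side pocket_round_large 0.6 [319.8, 184.1, 341.4, 204.2] [330.1 193.5] [0.6979 0.0814]
side pocket_round_small 0.86 [213.9, 245.7, 281.3, 290.8] [247.5 265.4] [0.3425 0.0009]
side pocket_round_small 0.78 [443.5, 323.7, 522.4, 393.4] [485.  356.4] [ 0.4808 -0.5221]
side pocket_round_small 0.73 [354.7, 231.6, 411.5, 268.4] [381.6 248.6] [ 0.604  -0.1741]
side pocket_square 0.58 [395.3, 245.9, 455.2, 287.5] [427.1 263.7] [ 0.6325 -0.283 ]
side pocket_slot 0.68 [374.8, 271.0, 437.7, 314.5] [407.9 292.6] [ 0.5229 -0.3118]
side pocket_slot 0.27 [395.4, 249.6, 454.6, 288.3] [427.1 264.2] [ 0.631  -0.2842]
```

View pics/crop.png

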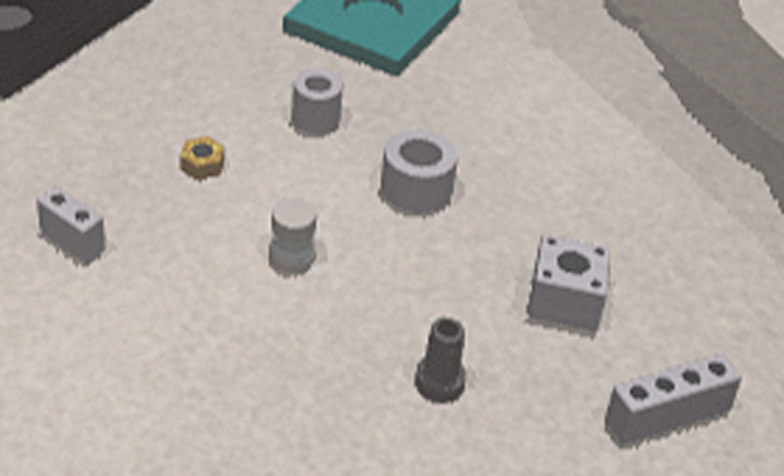

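The crop confirms the choice. The wide ring is the large collar and the narrow one by the turquoise plate is the small. The 4-port rail is the long one and the 2-port rail is to be left. Next I work out the tool axes.

```bash
cat >> h.py <<'E'
def go(xyz,yaw=None,p=None,R0=None):
    """scaled tool-frame shift to world xyz; yaw = world angle of tool y (mod pi)"""
    o=get_obs();M=R.from_rotvec(o["orientation"]).as_matrix() if R0 is None else R0
    p=o["tcp_pos"] if p is None else np.array(p)
    s=M.T@(np.array(xyz)-p)/.2
    t=0
    if yaw is not None:
        cur=np.arctan2(M[1,1],M[0,1]); d=(yaw-cur+np.pi/2)%np.pi-np.pi/2; t=-d/(np.pi/2)
    return s.round(4),round(t,4)
def state():
    o=get_obs();M=R.from_rotvec(o["orientation"]).as_matrix()
    print("t",round(o["clock"],2),"tcp",o["tcp_pos"].round(4),"yawY",np.degrees(np.arctan2(M[1,1],M[0,1])).round(2),"w",round(o["grip_width"],4),"j",o["joints"].round(2),"F",o["contact_force"].round(1)); return o
E
python3 - <<'E'
from h import *
o=state();print(R.from_rotvec(o["orientation"]).as_matrix().round(3))
print(go((.50,.30,.30)))
f=viewer.grab_frame("wrist");print(f["hand_eye"],f["fovy"],f["cx"],f["cy"])
E
```

```text
t 1.25 tcp [0.249  0.6274 0.2313] yawY 68.35 w 0.0854 j [-1.3   0.48  0.02  1.56 -0.01  1.11 -0.08] F [-0.4  0.8 -0.3]
[[-0.929  0.369  0.   ]
 [ 0.369  0.929  0.   ]
 [ 0.     0.    -1.   ]]
(array([-1.7704, -1.0587, -0.3434]), 0)
[[ 3.21324000e-04  9.50088304e-01  3.11980946e-01  7.96608133e-02]
 [ 9.99999586e-01 -3.98053847e-05 -9.08726126e-04  9.52018375e-04]
 [-8.50951542e-04  3.11981109e-01 -9.50087924e-01 -1.41710194e-01]
 [ 0.00000000e+00  0.00000000e+00  0.00000000e+00  1.00000000e+00]] 61.50361895740147 317.59925776788793 241.35806313883822
```

Emit:
{"op": "play_rows", "data": {
  "commands": [
    [[-1,-0.73,-0.54,-0.17,0],[-1,-0.73,-0.54,-0.17,0],[-1,-0.73,-0.54,-0.17,0],[-1,-0.73,-0.54,-0.17,0],[-1,-0.73,-0.54,-0.17,0]]
  ]
}}

```text
clock: 1.72
tcp_pos: [0.3493, 0.468, 0.2666]
orientation: [0.6, 3.081, -0.001]
contact_force: [0.5, -0.5, 0.1]
grip_width: 0.0852
gripper_force: 0.0
```

Emit:
{"op": "play_rows", "data": {
  "commands": [
    [[-1,-0.73,-0.54,-0.17,0],[-1,-0.73,-0.54,-0.17,0],[-1,-0.73,-0.54,-0.17,0],[-1,-0.73,-0.54,-0.17,0],[-1,-0.73,-0.54,-0.17,0],[-1,-0.73,-0.54,-0.17,0],[-1,-0.73,-0.54,-0.17,0]]
  ]
}}

```text
clock: 2.3
tcp_pos: [0.4414, 0.3181, 0.2998]
orientation: [0.594, 3.084, 0.002]
contact_force: [0.5, 1.2, -0.2]
grip_width: 0.0852
gripper_force: 0.0
```

```bash
cat > meas.py <<'E'
from h import *
import sys
H=dict(collar_large=.036,valve_block=.036,rail_long=.032,hose_fitting=.05)
def save(n,f):cv2.imwrite(f"pics/{n}.png",f["pixels"][...,::-1])
E
python3 - <<'E'
from meas import *
o=state();f=viewer.grab_frame("wrist");save("w1",f)
np.savez("w1.npz",**{k:v for k,v in f.items()},ori=o["orientation"],tcp=o["tcp_pos"])
for t,h in H.items():
    for d in viewer.trace(f,t)[:2]:
        c=cen(d["pixels"]);print(t,round(d["score"],2),c.round(1),to_plane(f,c,h/2,o)[0].round(4))
E
```

```text
t 2.3 tcp [0.4414 0.3181 0.2998] yawY 68.19 w 0.0852 j [-0.87  0.2   0.16  1.8  -0.03  1.15  0.49] F [ 0.5  1.2 -0.2]
collar_large 0.63 [217.2 254.7] [0.4702 0.1877]
valve_block 0.78 [331.9 208.5] [0.4684 0.3257]
rail_long 0.71 [424.8 192.1] [0.489  0.4242]
hose_fitting 0.94 [368.3 298.1] [0.5798 0.3268]
```

View pics/w1.png

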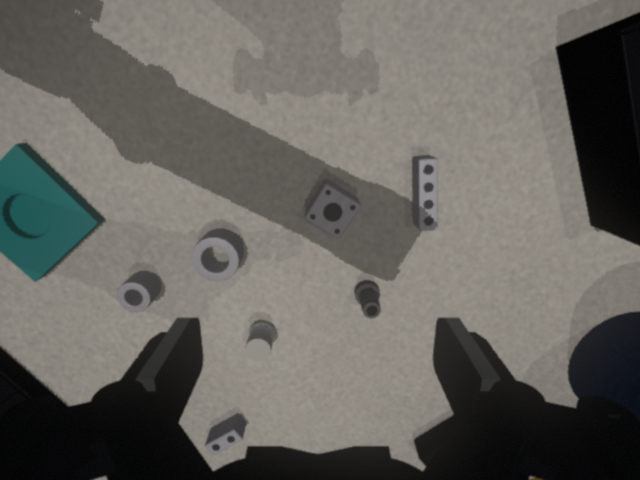

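The wrist view shows the valve port at (333,211) with its screw holes around it, and the rail ports from (429,170) to (428,221). The collar ring is at (218,258) and the fitting's top at (371,310). I turn these into positions on the parts' top planes.

Run:
```python
from meas import *
f=dict(np.load("w1.npz"));f={k:(v.item() if v.ndim==0 else v) for k,v in f.items()};o=dict(orientation=f["ori"],tcp_pos=f["tcp"])
# subpixel: dark port centroids near guesses
g=cv2.cvtColor(f["pixels"],cv2.COLOR_RGB2GRAY)
def dark(u,v,r):
    p=g[v-r:v+r+1,u-r:u+r+1].astype(float);w=np.clip(np.median(p)*.95-p,0,None) if r<7 else np.clip(60-p,0,None)
    y,x=np.mgrid[-r:r+1,-r:r+1];return [u+(w*x).sum()/w.sum(),v+(w*y).sum()/w.sum()]
def P(u,z):return to_plane(f,u,z,o)
pr=[dark(429,170,6),dark(428,187,6),dark(428,204,6),dark(428,221,6)];q=P(pr,.032);print("rail",np.round(pr,1).tolist(),q.mean(0).round(4),np.degrees(np.arctan2(*(q[3]-q[0])[::-1])),np.linalg.norm(q[3]-q[0]))
sh=[dark(328,192,5),dark(357,206,5),dark(337,232,5),dark(311,217,5)];q=P(sh,.036);print("valve",np.round(sh,1).tolist(),q.mean(0).round(4),[np.degrees(np.arctan2(*(q[(i+1)%4]-q[i])[::-1])).round(1) for i in range(4)],P(dark(333,211,9),.036))
print("collar",P((218,258.5),.036),"fit",P((371,310),.05))
# check with trace rects of table-plane foot: fitting foot
```

```text
rail [[428.1, 169.1], [428.2, 186.9], [427.9, 204.2], [428.1, 220.8]] [0.4891 0.4234] -16.90733057105408 0.05417487230174228
valve [[327.7, 191.7], [353.9, 206.0], [336.7, 230.9], [311.7, 215.9]] [0.4671 0.3261] [np.float64(39.4), np.float64(-54.9), np.float64(-143.5), np.float64(125.3)] [[0.46741327 0.32590112]]
collar [[0.46997955 0.19337056]] fit [[0.58154997 0.3260333 ]]
```

```bash
cat > plan.py <<'E'
from h import *
import sys
# usage: plan.py x,y,z,yawdeg ...   prints chain of scaled shifts (tool axes at each call start)
o=state();M=R.from_rotvec(o["orientation"]).as_matrix();p=o["tcp_pos"]
c=np.arctan2(M[1,1],M[0,1]);M=np.array([[-np.sin(c)*-1*-1,np.cos(c),0],[np.cos(c),np.sin(c),0],[0,0,-1.]])
for a in sys.argv[1:]:
    x,y,z,w=map(float,a.split(","));s,t=go((x,y,z),np.radians(w),p,M)
    rows=max(np.linalg.norm(s)*.2/.0417,abs(t)*90/7.16)
    print(a,"->",s.tolist(),t,"rows",round(rows,1))
    c=c-t*np.pi/2;M=np.array([[-np.sin(c),np.cos(c),0],[np.cos(c),np.sin(c),0],[0,0,-1.]]);p=np.array([x,y,z])
E
python3 plan.py .489,.4234,.12,73.1 .489,.4234,.014,73.1
```

```text
t 2.55 tcp [0.4397 0.3203 0.2989] yawY 68.52 w 0.0854 j [-0.88  0.2   0.16  1.8  -0.03  1.15  0.49] F [-0.2 -0.4  0.3]
.489,.4234,.12,73.1 -> [-0.0408, 0.57, 0.8945] -0.0509 rows 5.1
.489,.4234,.014,73.1 -> [0.0, 0.0, 0.53] -0.0 rows 2.5
```

Emit:
{"op": "play_rows", "data": {
  "commands": [
    [[0,-0.04,0.57,0.89,-0.051],[0,-0.04,0.57,0.89,-0.051],[0,-0.04,0.57,0.89,-0.051],[0,-0.04,0.57,0.89,-0.051],[0,-0.04,0.57,0.89,-0.051],[0,-0.04,0.57,0.89,-0.051],[0,-0.04,0.57,0.89,-0.051],[0,-0.04,0.57,0.89,-0.051]]
  ]
}}

```text
clock: 3.22
tcp_pos: [0.4899, 0.4221, 0.1215]
orientation: [-0.465, -3.107, 0.001]
contact_force: [0.2, 0.5, 1.3]
grip_width: 0.0427
gripper_force: 0.0
```

```bash
python3 - <<'E'
from meas import *
o=state();f=viewer.grab_frame("wrist");save("w2",f)
for i in range(3):state()
E
python3 plan.py .489,.4234,.014,73.1
```

```text
t 3.22 tcp [0.4899 0.4221 0.1215] yawY 72.99 w 0.0427 j [-0.89  0.55  0.12  1.73 -0.08  0.87  0.53] F [0.2 0.5 1.3]
t 3.27 tcp [0.4907 0.422  0.1229] yawY 72.94 w 0.0428 j [-0.89  0.54  0.12  1.73 -0.08  0.87  0.53] F [ 0.7 -0.1  0.1]
t 3.27 tcp [0.4907 0.422  0.1229] yawY 72.94 w 0.0428 j [-0.89  0.54  0.12  1.73 -0.08  0.87  0.53] F [ 0.7 -0.1  0.1]
t 3.27 tcp [0.4907 0.422  0.1229] yawY 72.94 w 0.0428 j [-0.89  0.54  0.12  1.73 -0.08  0.87  0.53] F [ 0.7 -0.1  0.1]
t 3.27 tcp [0.4907 0.422  0.1229] yawY 72.94 w 0.0428 j [-0.89  0.54  0.12  1.73 -0.08  0.87  0.53] F [ 0.7 -0.1  0.1]
.489,.4234,.014,73.1 -> [0.0101, 0.004, 0.5443] -0.0018 rows 2.6
```

View pics/w2.png

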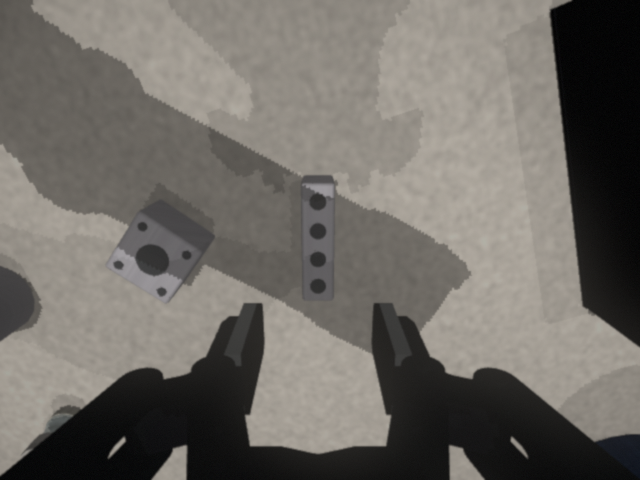

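The wrist view shows the rail at u=318, centred between the fingers and aligned with them. Descend and grip.

Emit:
{"op": "play_rows", "data": {
  "commands": [
    [[0,0,0,0.3,0],[0,0,0,0.54,0],[0,0,0,0.54,0],[0,0,0,0.54,0],[1,0,0,0.54,0],[1,0,0,0.54,0],[1,0,0,0.54,0],[1,0,0,0.54,0],[1,0,0,0.54,0],[1,0,0,0.54,0]]
  ],
  "grip_force": 50
}}

```text
clock: 4.1
tcp_pos: [0.4921, 0.4233, 0.0168]
orientation: [0.466, 3.104, 0.007]
contact_force: [-0.4, -0.7, 9.3]
grip_width: 0.0186
gripper_force: 51.6
```

```bash
python3 - <<'E'
from meas import *
s=viewer.grab_frame("side");g=cv2.cvtColor(s["pixels"],cv2.COLOR_RGB2GRAY)
# tray pocket floors: grey blobs inside black tray (side + scene)
for n,f,box in(("side",s,(310,215,480,330)),("scene",viewer.grab_frame("scene"),(185,175,340,270))):
    g=cv2.cvtColor(f["pixels"],cv2.COLOR_RGB2GRAY);x0,y0,x1,y1=box
    hull=np.zeros_like(g);hull[y0:y1,x0:x1]=1
    b=((g<50)*hull).astype(np.uint8);k,l,st,_=cv2.connectedComponentsWithStats(b);i=1+st[1:,4].argmax()
    cs,_=cv2.findContours((l==i).astype(np.uint8),cv2.RETR_CCOMP,cv2.CHAIN_APPROX_NONE)
    print(n,st[i])
    for c in sorted(cs,key=len)[-5:]:
        m=cv2.moments(c)
        if 80<m["m00"]<2500:
            w=to_plane(f,c[:,0,:],.010).astype(np.float32);rc=cv2.minAreaRect(w*1000)
            print(np.array([m["m10"],m["m01"]])/m["m00"],m["m00"],np.round(rc[0],1),np.round(rc[1],1),rc[2])
E
python3 plan.py
```

```text
side [ 317  223  150  105 7801]
[380.92198582 249.23809524] 164.5 [ 607.2 -169.7] [46.  44.2] 72.43953704833984
[359.99667406 275.95417591] 451.0 [ 499.3 -198.4] [66.6 65.6] 75.84588623046875
[426.2008751  264.37828162] 419.0 [ 636.  -278.4] [60.  64.1] 14.85167407989502
[406.90639731 293.1040404 ] 495.0 [ 527.5 -307.1] [91.3 40. ] 14.807177543640137
scene [227 191  18  10  23]
t 4.2 tcp [0.4921 0.4233 0.0168] yawY 72.92 w 0.0184 j [-0.88  0.69  0.1   1.77 -0.1   0.69  0.55] F [-1.6 -1.9  8.6]
```

The side view gives the pockets: slot (0.5275,-0.307), square (0.636,-0.278), large round (0.499,-0.198) and small round (0.607,-0.170), with the tray at 14.8°. Transfer the rail.

```bash
python3 plan.py .492,.423,.13,73 .50,.24,.14,73 .51,.06,.14,73 .52,-.12,.14,73 .530,-.306,.14,104.8
```

```text
t 4.2 tcp [0.4921 0.4233 0.0168] yawY 72.92 w 0.0184 j [-0.88  0.69  0.1   1.77 -0.1   0.69  0.55] F [-1.6 -1.9  8.6]
.492,.423,.13,73 -> [-0.0, -0.0016, -0.5661] -0.0009 rows 2.7
.50,.24,.14,73 -> [-0.3057, -0.8633, -0.05] 0.0 rows 4.4
.51,.06,.14,73 -> [-0.3109, -0.8461, 0.0] 0.0 rows 4.3
.52,-.12,.14,73 -> [-0.3109, -0.8461, 0.0] 0.0 rows 4.3
.530,-.306,.14,104.8 -> [-0.3197, -0.8748, 0.0] -0.3533 rows 4.5
```

Emit:
{"op": "play_rows", "data": {
  "commands": [
    [[1,0,0,-0.2,0],[1,0,0,-0.4,0],[1,0,0,-0.6,0],[1,-0.1,-0.28,-0.61,0],[1,-0.31,-0.86,-0.61,0],[1,-0.31,-0.86,-0.61,0],[1,-0.31,-0.86,-0.61,0],[1,-0.31,-0.86,-0.61,0]]
  ]
}}

```text
clock: 4.87
tcp_pos: [0.4999, 0.2322, 0.137]
orientation: [0.476, 3.103, -0.003]
contact_force: [-0.2, -1.1, -0.6]
grip_width: 0.0187
gripper_force: 50.4
```

Emit:
{"op": "play_rows", "data": {
  "commands": [
    [[1,-0.31,-0.85,0,0],[1,-0.31,-0.85,0,0],[1,-0.31,-0.85,0,0],[1,-0.31,-0.85,0,0],[1,-0.31,-0.85,0,0]]
  ]
}}

```text
clock: 5.28
tcp_pos: [0.5088, 0.0514, 0.137]
orientation: [0.477, 3.102, -0.002]
contact_force: [0.2, -0.9, -1.4]
grip_width: 0.0186
gripper_force: 50.4
```

Emit:
{"op": "play_rows", "data": {
  "commands": [
    [[1,-0.31,-0.85,0,0],[1,-0.31,-0.85,0,0],[1,-0.31,-0.85,0,0],[1,-0.31,-0.85,0,0],[1,-0.31,-0.85,0,0]]
  ]
}}

```text
clock: 5.7
tcp_pos: [0.5179, -0.1296, 0.1374]
orientation: [0.477, 3.101, -0.004]
contact_force: [0.6, 0.0, -0.8]
grip_width: 0.0189
gripper_force: 50.4
```

Emit:
{"op": "play_rows", "data": {
  "commands": [
    [[1,-0.32,-0.87,0,-0.353],[1,-0.32,-0.87,0,-0.353],[1,-0.32,-0.87,0,-0.353],[1,-0.32,-0.87,0,-0.353],[1,-0.32,-0.87,0,-0.353],[1,-0.32,-0.87,0,-0.353],[1,-0.32,-0.87,0,-0.353],[1,-0.32,-0.87,0,-0.353]]
  ]
}}

```text
clock: 6.37
tcp_pos: [0.5283, -0.3063, 0.1361]
orientation: [-0.401, 3.115, 0.001]
contact_force: [0.1, 0.5, -1.5]
grip_width: 0.0184
gripper_force: 50.4
```

```bash
python3 - <<'E'
from meas import *
o=state();f=viewer.grab_frame("wrist");save("w3",f)
np.savez("w3.npz",**{k:v for k,v in f.items()},ori=o["orientation"],tcp=o["tcp_pos"])
E
python3 plan.py .530,-.306,.026,104.8
```

```text
t 6.37 tcp [ 0.5283 -0.3063  0.1361] yawY 104.69 w 0.0184 j [ 0.31  0.48  0.16  1.81 -0.1   0.86  2.33] F [ 0.1  0.5 -1.5]
t 6.42 tcp [ 0.5285 -0.3055  0.1359] yawY 104.78 w 0.0184 j [ 0.31  0.48  0.16  1.81 -0.1   0.86  2.33] F [ 0.4  0.4 -0.5]
.530,-.306,.026,104.8 -> [-0.0065, -0.0041, 0.5497] -0.0003 rows 2.6
```

View pics/w3.png

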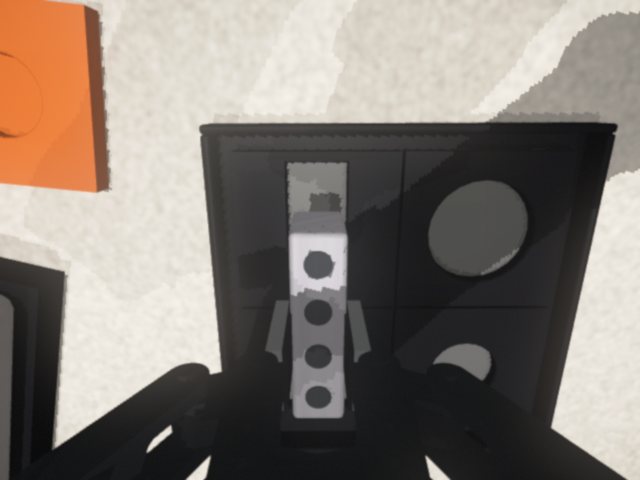

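The slot's edges run at u=287–348, centred on the held rail at u≈318, and its near end is at v=162. The large round pocket is at (477,229). Next I check the offset along the slot.

Run:
```python
from meas import *
f=dict(np.load("w3.npz"));f={k:(v.item() if v.ndim==0 else v) for k,v in f.items()};o=dict(orientation=f["ori"],tcp_pos=f["tcp"])
tx=np.array([-.967,-.255])
e=to_plane(f,(317.5,163),.010,o)[0];print("slot end",e,"centre",e-.048*tx)
for zt in(.151,.155):
  q=to_plane(f,[(318,265),(318,312),(318,356),(318,397)],zt,o);print("rail",q.mean(0),np.linalg.norm(q[3]-q[0]))
g=cv2.cvtColor(f["pixels"],cv2.COLOR_RGB2GRAY)
b=np.zeros_like(g);b[170:290,420:540]=(g[170:290,420:540]>60);k,l,st,c=cv2.connectedComponentsWithStats(b);i=1+st[1:,4].argmax()
cs,_=cv2.findContours((l==i).astype(np.uint8),0,cv2.CHAIN_APPROX_NONE);(x,rad)=cv2.minEnclosingCircle((to_plane(f,max(cs,key=len)[:,0],.010,o)*1000).astype(np.float32));print(x,rad)
```

```text
slot end [ 0.48453052 -0.3171362 ] centre [ 0.53094652 -0.3048962 ]
rail [ 0.52591743 -0.30620521] 0.05375852227048569
rail [ 0.52356657 -0.30683104] 0.05206158945446672
(500.3763732910156, -198.79725646972656) 34.81371307373047
```

Emit:
{"op": "play_rows", "data": {
  "commands": [
    [[1,-0.02,0,0.2,0],[1,-0.02,0,0.4,0],[1,-0.02,0,0.48,0],[1,-0.02,0,0.52,0],[1,-0.02,0,0.545,0],[1,-0.02,0,0.545,0],[1,-0.02,0,0.545,0]]
  ]
}}

```text
clock: 7.0
tcp_pos: [0.5331, -0.3061, 0.0277]
orientation: [-0.403, 3.114, -0.002]
contact_force: [0.0, -0.7, -1.3]
grip_width: 0.0187
gripper_force: 50.3
```

```bash
python3 plan.py
```

```text
t 7.0 tcp [ 0.5331 -0.3061  0.0277] yawY 104.75 w 0.0187 j [ 0.33  0.63  0.13  1.85 -0.12  0.66  2.35] F [ 0.  -0.7 -1.3]
```

Emit:
{"op": "play_rows", "data": {
  "commands": [
    [[1,0,0,0.008,0],[1,0,0,0.008,0],[0,0,0,0.008,0],[0,0,0,0.008,0],[0,0,0,0.008,0],[0,0,0,-0.15,0],[0,0,0,-0.35,0],[0,0,0,-0.55,0],[0,0,0,-0.55,0],[0,0,0,-0.55,0]]
  ]
}}

```text
clock: 7.83
tcp_pos: [0.5337, -0.3073, 0.1394]
orientation: [-0.401, 3.11, -0.005]
contact_force: [-0.9, 0.5, -1.3]
grip_width: 0.0426
gripper_force: 0.0
```

```bash
python3 - <<'E'
from meas import *
f=viewer.grab_frame("side");cv2.imwrite("pics/s1.png",cv2.resize(f["pixels"][200:340,300:490,::-1],None,fx=3,fy=3))
E
python3 plan.py .52,-.13,.14,81 .50,.05,.14,58 .48,.20,.14,36.6 .465,.325,.12,36.6
```

```text
t 7.88 tcp [ 0.5323 -0.3064  0.1373] yawY 104.71 w 0.0422 j [ 0.3   0.48  0.16  1.8  -0.1   0.87  2.33] F [ 0.2  0.3 -1.2]
.52,-.13,.14,81 -> [-0.1646, 0.8688, -0.0137] 0.2635 rows 4.2
.50,.05,.14,58 -> [0.2396, 0.8733, 0.0] 0.2555 rows 4.3
.48,.20,.14,36.6 -> [0.4822, 0.583, 0.0] 0.2378 rows 3.6
.465,.325,.12,36.6 -> [0.5465, 0.3124, 0.1] -0.0 rows 3.1
```

View pics/s1.png

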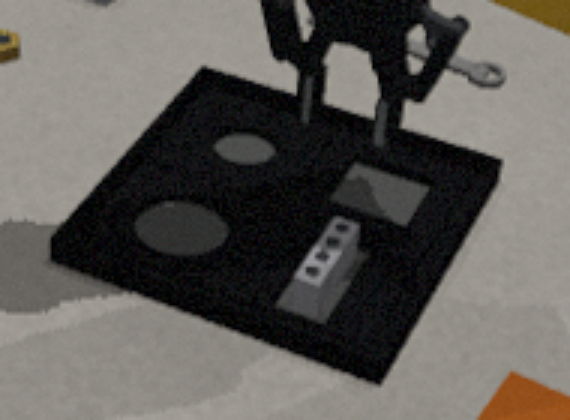

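The side crop shows the rail standing upright in the slot, with the other pockets free. On to the valve block.

Emit:
{"op": "play_rows", "data": {
  "commands": [
    [[-1,-0.165,0.87,-0.01,0.264],[-1,-0.165,0.87,-0.01,0.264],[-1,-0.165,0.87,-0.01,0.264],[-1,-0.165,0.87,-0.01,0.264],[-1,-0.165,0.87,-0.01,0.264]]
  ]
}}

```text
clock: 8.3
tcp_pos: [0.5181, -0.1218, 0.1363]
orientation: [-0.238, -3.128, -0.005]
contact_force: [0.2, 0.5, 0.4]
grip_width: 0.0854
gripper_force: 0.0
```

Emit:
{"op": "play_rows", "data": {
  "commands": [
    [[-1,0.24,0.873,0,0.256],[-1,0.24,0.873,0,0.256],[-1,0.24,0.873,0,0.256],[-1,0.24,0.873,0,0.256],[-1,0.24,0.873,0,0.256]]
  ]
}}

```text
clock: 8.72
tcp_pos: [0.4977, 0.0548, 0.1368]
orientation: [-0.866, -3.017, 0.001]
contact_force: [1.0, 0.1, 0.8]
grip_width: 0.0852
gripper_force: 0.0
```

Emit:
{"op": "play_rows", "data": {
  "commands": [
    [[-1,0.482,0.583,0,0.238],[-1,0.482,0.583,0,0.238],[-1,0.482,0.583,0,0.238],[-1,0.482,0.583,0,0.238],[-1,0.482,0.583,0,0.238]]
  ]
}}

```text
clock: 9.13
tcp_pos: [0.4773, 0.2089, 0.1368]
orientation: [-1.399, -2.81, -0.001]
contact_force: [-0.2, -0.0, -0.2]
grip_width: 0.0854
gripper_force: 0.0
```

Emit:
{"op": "play_rows", "data": {
  "commands": [
    [[-1,0.546,0.312,0.1,0],[-1,0.546,0.312,0.1,0],[-1,0.546,0.312,0.1,0],[-1,0.546,0.312,0.1,0],[-1,0.546,0.312,0.1,0],[-1,0.546,0.312,0.1,0]]
  ]
}}

```text
clock: 9.63
tcp_pos: [0.4645, 0.3242, 0.1169]
orientation: [-1.413, -2.806, 0.005]
contact_force: [0.2, -0.2, 0.4]
grip_width: 0.0853
gripper_force: 0.0
```

```bash
python3 - <<'E'
from meas import *
o=state();f=viewer.grab_frame("wrist");save("w4",f)
T=lambda c,z:(R.from_rotvec(o["orientation"]).as_matrix().T@np.r_[to_plane(f,c,z,o)[0]-o["tcp_pos"][:2],0])[:2]*1000
for t in("valve_block","collar_large","hose_fitting"):
    for d in viewer.trace(f,t)[:1]:
        c=cen(d["pixels"]);print(t,c.round(1),to_plane(f,c,H[t]/2,o)[0].round(4),"tool mm",T(c,H[t]/2).round(1))
E
python3 plan.py .467,.326,.011,36.6
```

```text
t 9.63 tcp [0.4645 0.3242 0.1169] yawY 36.55 w 0.0853 j [-0.92  0.45  0.26  1.93 -0.15  0.78  0.06] F [ 0.2 -0.2  0.4]
valve_block [321.3 245.6] [0.4681 0.3249] tool mm [-1.6  3.3]
collar_large [216.5 394.6] [0.4752 0.1894] tool mm [-114.6  -71.6]
hose_fitting [450.4 318.7] [0.5639 0.3366] tool mm [-49.2  87.3]
t 9.83 tcp [0.4656 0.3234 0.1182] yawY 36.35 w 0.0852 j [-0.92  0.44  0.26  1.93 -0.15  0.79  0.06] F [-0.3 -0.3  0.5]
.467,.326,.011,36.6 -> [0.0063, 0.0131, 0.5362] -0.0028 rows 2.6
```

View pics/w4.png

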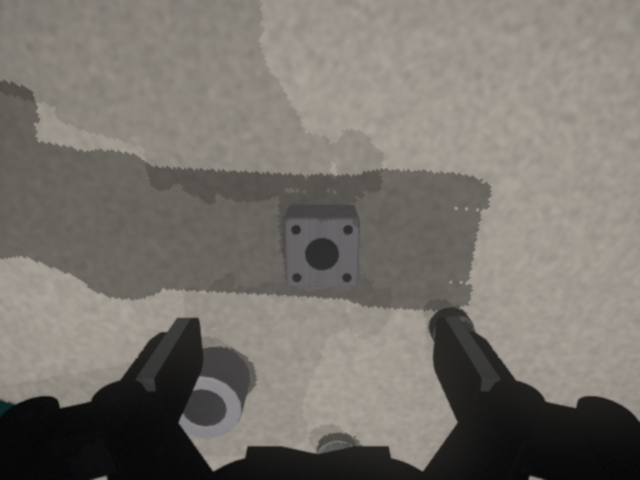

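The block is centred at u=321, square to the fingers, and the fitting is clear of the descent. Grip it.

Emit:
{"op": "play_rows", "data": {
  "commands": [
    [[-0.5,0.006,0.013,0.15,0],[-0.5,0.006,0.013,0.35,0],[-0.5,0.006,0.013,0.535,0],[-0.5,0.006,0.013,0.535,0],[-0.5,0.006,0.013,0.535,0],[1,0.006,0.013,0.535,0],[1,0.006,0.013,0.535,0],[1,0.006,0.013,0.535,0],[1,0.006,0.013,0.535,0],[1,0.006,0.013,0.535,0]]
  ],
  "grip_force": 60
}}

```text
clock: 10.67
tcp_pos: [0.4683, 0.3288, 0.0141]
orientation: [1.414, 2.803, 0.007]
contact_force: [-0.2, -0.9, 9.0]
grip_width: 0.0429
gripper_force: 63.0
```

```bash
python3 plan.py .467,.326,.13,36.6 .51,.15,.14,36.6 .56,0,.14,36.6 .60,-.14,.14,14.8 .636,-.278,.14,14.8
```

```text
t 10.67 tcp [0.4683 0.3288 0.0141] yawY 36.46 w 0.0429 j [-0.88  0.61  0.2   1.97 -0.21  0.58  0.1 ] F [-0.2 -0.9  9. ]
.467,.326,.13,36.6 -> [-0.0074, -0.0136, -0.5796] -0.0015 rows 2.8
.51,.15,.14,36.6 -> [-0.8347, -0.352, -0.05] -0.0 rows 4.4
.56,0,.14,36.6 -> [-0.7512, -0.2464, 0.0] -0.0 rows 3.8
.60,-.14,.14,14.8 -> [-0.6812, -0.2568, 0.0] 0.2422 rows 3.5
.636,-.278,.14,14.8 -> [-0.7131, -0.0022, 0.0] -0.0 rows 3.4
```

Emit:
{"op": "play_rows", "data": {
  "commands": [
    [[1,0,0,-0.2,0],[1,0,0,-0.4,0],[1,0,0,-0.6,0],[1,-0.25,-0.1,-0.63,0],[1,-0.83,-0.35,-0.63,0],[1,-0.83,-0.35,-0.63,0],[1,-0.83,-0.35,-0.63,0],[1,-0.83,-0.35,-0.63,0],[1,-0.83,-0.35,-0.63,0]]
  ]
}}

```text
clock: 11.42
tcp_pos: [0.5103, 0.1473, 0.139]
orientation: [1.424, 2.797, 0.001]
contact_force: [0.0, 0.2, -1.6]
grip_width: 0.0428
gripper_force: 62.2
```

Emit:
{"op": "play_rows", "data": {
  "commands": [
    [[1,-0.75,-0.25,0,0],[1,-0.75,-0.25,0,0],[1,-0.75,-0.25,0,0],[1,-0.75,-0.25,0,0],[1,-0.75,-0.25,0,0]]
  ]
}}

```text
clock: 11.83
tcp_pos: [0.56, -0.0051, 0.139]
orientation: [1.424, 2.794, -0.002]
contact_force: [-0.4, -1.2, -0.1]
grip_width: 0.0431
gripper_force: 62.2
```

Emit:
{"op": "play_rows", "data": {
  "commands": [
    [[1,-0.68,-0.26,0,0.242],[1,-0.68,-0.26,0,0.242],[1,-0.68,-0.26,0,0.242],[1,-0.68,-0.26,0,0.242],[1,-0.68,-0.26,0,0.242]]
  ]
}}

```text
clock: 12.25
tcp_pos: [0.5981, -0.1434, 0.1387]
orientation: [1.924, 2.477, -0.002]
contact_force: [0.6, -0.2, -1.9]
grip_width: 0.0428
gripper_force: 62.1
```

Emit:
{"op": "play_rows", "data": {
  "commands": [
    [[1,-0.71,0,0,0],[1,-0.71,0,0,0],[1,-0.71,0,0,0],[1,-0.71,0,0,0],[1,-0.71,0,0,0],[1,-0.71,0,0,0]]
  ]
}}

```text
clock: 12.75
tcp_pos: [0.6335, -0.2743, 0.1376]
orientation: [-1.919, -2.487, -0.002]
contact_force: [0.4, 0.6, -2.2]
grip_width: 0.0428
gripper_force: 62.1
```

```bash
python3 - <<'E'
from meas import *
o=state();f=viewer.grab_frame("wrist");save("w5",f)
np.savez("w5.npz",**{k:v for k,v in f.items()},ori=o["orientation"],tcp=o["tcp_pos"])
E
python3 plan.py .636,-.278,.024,14.8
```

```text
t 12.75 tcp [ 0.6335 -0.2743  0.1376] yawY 14.71 w 0.0428 j [ 0.02  0.63  0.44  1.62 -0.31  0.97  0.83] F [ 0.4  0.6 -2.2]
t 12.8 tcp [ 0.6337 -0.2725  0.1373] yawY 14.83 w 0.043 j [ 0.02  0.63  0.44  1.62 -0.31  0.97  0.83] F [ 0.2  0.8 -1.9]
.636,-.278,.024,14.8 -> [-0.0295, 0.004, 0.5666] 0.0003 rows 2.7
```

View pics/w5.png

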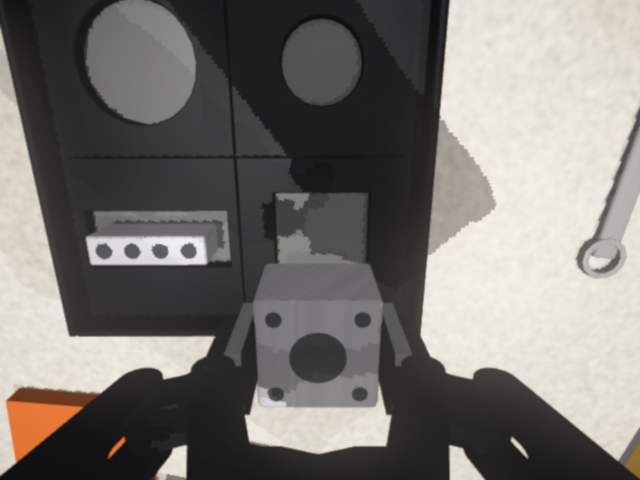

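The square pocket spans u≈266–367 with its near edge at v≈193, and the held block is centred at u≈318. The small round pocket is at (321,61). The rail's ports run from (104,251) to (189,250).

Run:
```python
from meas import *
f=dict(np.load("w5.npz"));f={k:(v.item() if v.ndim==0 else v) for k,v in f.items()};o=dict(orientation=f["ori"],tcp_pos=f["tcp"])
M=R.from_rotvec(o["orientation"]).as_matrix();tx=M[:2,0]
P=lambda u,z:to_plane(f,u,z,o)
e=P([(316,193)],.010)[0];print("sq",e-.032*tx, "L/R",P([(265,230),(367,230)],.010))
print("rail",P([(104,251),(132,251),(161,250.5),(189,250.5)],.042).mean(0))
print("block top",P([(318,357)],.160), "holes",P([(273,320),(362,320),(361,394),(275,394)],.160).mean(0))
g=cv2.cvtColor(f["pixels"],cv2.COLOR_RGB2GRAY)
for x0,x1,y0,y1 in((270,375,8,120),(75,205,0,135)):
    b=np.zeros_like(g);b[y0:y1,x0:x1]=(g[y0:y1,x0:x1]>50);k,l,st,c=cv2.connectedComponentsWithStats(b);i=1+st[1:,4].argmax()
    cs,_=cv2.findContours((l==i).astype(np.uint8),0,cv2.CHAIN_APPROX_NONE);print(st[i],cv2.minEnclosingCircle((P(max(cs,key=len)[:,0],.010)*1000).astype(np.float32)))
```

```text
sq [ 0.63489921 -0.27919008] L/R [[ 0.59904158 -0.28247473]
 [ 0.66771064 -0.26444844]]
rail [ 0.53226047 -0.30415622]
block top [[ 0.6346949  -0.27422206]] holes [ 0.63474083 -0.27471497]
[ 282   19   79   87 5393] ((609.3049926757812, -169.4920654296875), 24.507247924804688)
[   84     0   121   135 13107] ((510.6319885253906, -203.24940490722656), 44.74880599975586)
```

Emit:
{"op": "play_rows", "data": {
  "commands": [
    [[1,-0.023,0,0.2,0],[1,-0.023,0,0.4,0],[1,-0.023,0,0.5,0],[1,-0.023,0,0.54,0],[1,-0.023,0,0.562,0],[1,-0.023,0,0.562,0],[1,-0.023,0,0.562,0]]
  ]
}}

```text
clock: 13.38
tcp_pos: [0.6357, -0.2792, 0.0267]
orientation: [1.916, 2.487, 0.002]
contact_force: [0.0, -0.2, -1.1]
grip_width: 0.0431
gripper_force: 62.1
```

```bash
python3 plan.py
```

```text
t 13.38 tcp [ 0.6357 -0.2792  0.0267] yawY 14.77 w 0.0431 j [ 0.07  0.76  0.38  1.66 -0.38  0.79  0.88] F [ 0.  -0.2 -1.1]
```

Emit:
{"op": "play_rows", "data": {
  "commands": [
    [[1,0,0,0.012,0],[1,0,0,0.012,0],[-0.4,0,0,0.012,0],[-0.4,0,0,0.012,0],[-0.4,0,0,0.012,0],[-0.4,0,0,0.012,0],[-0.4,0,0,-0.15,0],[-0.4,0,0,-0.35,0],[-0.4,0,0,-0.55,0],[-0.4,0,0,-0.55,0]]
  ]
}}

```text
clock: 14.22
tcp_pos: [0.6386, -0.2826, 0.1439]
orientation: [1.912, 2.477, 0.006]
contact_force: [1.8, 0.3, 0.5]
grip_width: 0.06
gripper_force: 0.0
```

```bash
python3 plan.py .59,-.115,.14,14.8 .53,.035,.14,14.8 .468,.188,.12,14.8
```

```text
t 14.22 tcp [ 0.6386 -0.2826  0.1439] yawY 14.67 w 0.06 j [ 0.03  0.63  0.45  1.61 -0.32  0.97  0.83] F [1.8 0.3 0.5]
.59,-.115,.14,14.8 -> [0.8721, -0.0229, 0.0194] -0.0014 rows 4.2
.53,.035,.14,14.8 -> [0.8017, -0.0985, 0.0] -0.0 rows 3.9
.468,.188,.12,14.8 -> [0.8188, -0.1044, 0.1] -0.0 rows 4.0
```

Emit:
{"op": "play_rows", "data": {
  "commands": [
    [[-0.7,0.86,-0.02,0.02,0],[-0.7,0.86,-0.02,0.02,0],[-0.7,0.86,-0.02,0.02,0],[-0.7,0.86,-0.02,0.02,0],[-0.7,0.86,-0.02,0.02,0]]
  ]
}}

```text
clock: 14.63
tcp_pos: [0.5852, -0.105, 0.1299]
orientation: [-1.904, -2.492, -0.004]
contact_force: [-0.4, 0.6, -0.4]
grip_width: 0.0723
gripper_force: 0.0
```

Emit:
{"op": "play_rows", "data": {
  "commands": [
    [[-0.7,0.8,-0.1,0,0],[-0.7,0.8,-0.1,0,0],[-0.7,0.8,-0.1,0,0],[-0.7,0.8,-0.1,0,0],[-0.7,0.8,-0.1,0,0]]
  ]
}}

```text
clock: 15.05
tcp_pos: [0.5241, 0.0436, 0.1304]
orientation: [-1.903, -2.494, -0.002]
contact_force: [0.5, -0.4, 0.4]
grip_width: 0.0725
gripper_force: 0.0
```

Emit:
{"op": "play_rows", "data": {
  "commands": [
    [[-0.7,0.81,-0.1,0.1,0],[-0.7,0.81,-0.1,0.1,0],[-0.7,0.81,-0.1,0.1,0],[-0.7,0.81,-0.1,0.1,0],[-0.7,0.81,-0.1,0.1,0],[-0.7,0.81,-0.1,0.1,0],[-0.7,0.81,-0.1,0.1,0]]
  ]
}}

```text
clock: 15.63
tcp_pos: [0.4668, 0.1865, 0.111]
orientation: [1.918, 2.487, 0.0]
contact_force: [0.5, -0.5, -0.0]
grip_width: 0.0727
gripper_force: 0.0
```

```bash
python3 - <<'E'
from meas import *
o=state();f=viewer.grab_frame("wrist");save("w6",f)
g=cv2.cvtColor(f["pixels"],cv2.COLOR_RGB2GRAY)
for d in viewer.trace(f,"collar_large")[:2]:
    c=cen(d["pixels"]);print(d["rect"],c.round(1),to_plane(f,c,.018,o)[0].round(4))
E
python3 plan.py .468,.188,.011,14.8
```

```text
t 15.63 tcp [0.4668 0.1865 0.111 ] yawY 14.72 w 0.0727 j [-0.84  0.38  0.41  2.09 -0.23  0.71 -0.03] F [ 0.5 -0.5 -0. ]
[275.6, 198.8, 366.0, 295.9] [322.  247.4] [0.4705 0.1872]
t 15.73 tcp [0.4672 0.1853 0.1111] yawY 14.56 w 0.0724 j [-0.84  0.38  0.41  2.09 -0.23  0.71 -0.03] F [-0.8 -0.1 -0. ]
.468,.188,.011,14.8 -> [0.0118, 0.0074, 0.5006] -0.0027 rows 2.4
```

View pics/w6.png

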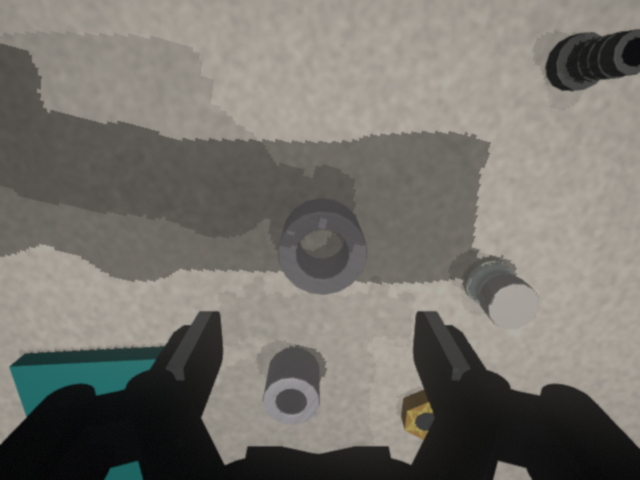

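The collar sits at (322,249), centred between the open fingers. The small collar (291,390) and the white cap (510,300) are clear of the fingers. Grip it.

Emit:
{"op": "play_rows", "data": {
  "commands": [
    [[-0.7,0.002,0.015,0.15,0],[-0.7,0.002,0.015,0.35,0],[-0.7,0.002,0.015,0.505,0],[-0.7,0.002,0.015,0.505,0],[-0.7,0.002,0.015,0.505,0],[1,0.002,0.015,0.505,0],[1,0.002,0.015,0.505,0],[1,0.002,0.015,0.505,0],[1,0.002,0.015,0.505,0],[1,0.002,0.015,0.505,0]]
  ]
}}

```text
clock: 16.57
tcp_pos: [0.4706, 0.1881, 0.0124]
orientation: [1.919, 2.486, 0.005]
contact_force: [-0.9, -1.8, 6.3]
grip_width: 0.0501
gripper_force: 61.5
```

```bash
python3 plan.py .469,.187,.13,14.8 .48,.06,.14,14.8 .49,-.07,.14,14.8 .500,-.1985,.14,14.8
```

```text
t 16.57 tcp [0.4706 0.1881 0.0124] yawY 14.67 w 0.0501 j [-0.75  0.56  0.31  2.13 -0.34  0.5   0.07] F [-0.9 -1.8  6.3]
.469,.187,.13,14.8 -> [-0.0034, -0.0092, -0.588] -0.0014 rows 2.8
.48,.06,.14,14.8 -> [-0.628, -0.109, -0.05] 0.0 rows 3.1
.49,-.07,.14,14.8 -> [-0.6412, -0.1177, 0.0] 0.0 rows 3.1
.500,-.1985,.14,14.8 -> [-0.634, -0.1158, 0.0] 0.0 rows 3.1
```

Emit:
{"op": "play_rows", "data": {
  "commands": [
    [[1,0,0,-0.2,0],[1,0,0,-0.4,0],[1,0,0,-0.6,0],[1,-0.2,-0.03,-0.64,0],[1,-0.95,-0.175,-0.64,0],[1,-0.95,-0.175,-0.64,0],[1,-0.95,-0.175,-0.64,0],[1,-0.95,-0.175,-0.64,0],[1,-0.95,-0.175,-0.64,0]]
  ]
}}

```text
clock: 17.32
tcp_pos: [0.4838, -0.0115, 0.1402]
orientation: [1.929, 2.475, 0.002]
contact_force: [0.3, -0.1, -2.2]
grip_width: 0.0499
gripper_force: 63.4
```

Emit:
{"op": "play_rows", "data": {
  "commands": [
    [[1,-0.96,-0.175,0,0],[1,-0.96,-0.175,0,0],[1,-0.96,-0.175,0,0],[1,-0.96,-0.175,0,0],[1,-0.96,-0.175,0,0],[1,-0.96,-0.175,0,0],[1,-0.96,-0.175,0,0]]
  ]
}}

```text
clock: 17.9
tcp_pos: [0.4985, -0.2012, 0.1395]
orientation: [1.923, 2.481, 0.002]
contact_force: [-0.1, 0.5, -1.0]
grip_width: 0.05
gripper_force: 63.4
```

```bash
python3 - <<'E'
from meas import *
o=state();f=viewer.grab_frame("wrist");save("w7",f)
np.savez("w7.npz",**{k:v for k,v in f.items()},ori=o["orientation"],tcp=o["tcp_pos"])
E
python3 plan.py .500,-.1985,.022,14.8
```

```text
t 17.9 tcp [ 0.4985 -0.2012  0.1395] yawY 14.46 w 0.05 j [-0.16  0.4   0.53  2.   -0.28  0.81  0.79] F [-0.1  0.5 -1. ]
t 17.95 tcp [ 0.4986 -0.1992  0.1391] yawY 14.64 w 0.05 j [-0.16  0.4   0.53  2.   -0.28  0.81  0.79] F [-0.   1.3 -1.5]
.500,-.1985,.022,14.8 -> [0.0013, 0.0078, 0.5854] -0.0018 rows 2.8
```

View pics/w7.png

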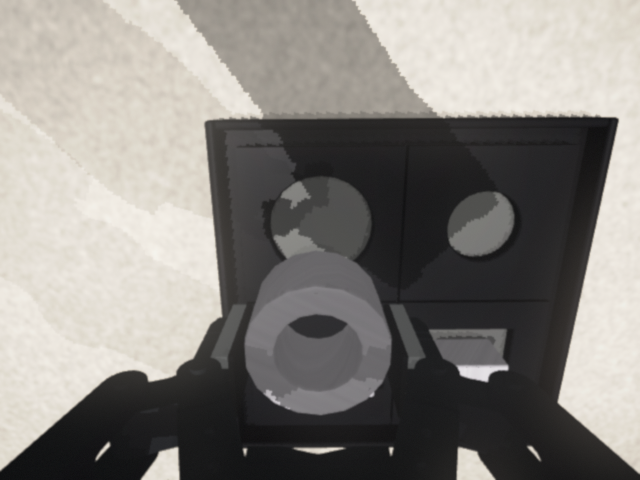

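The large round pocket spans u≈270–371 with its near edge at v≈177, and the collar is centred at u≈318. I use the plan's small correction and lower it.

Run:
```python
from meas import *
f=dict(np.load("w7.npz"));f={k:(v.item() if v.ndim==0 else v) for k,v in f.items()};o=dict(orientation=f["ori"],tcp_pos=f["tcp"])
tx=R.from_rotvec(o["orientation"]).as_matrix()[:2,0]
print(to_plane(f,[(320,177)],.010,o)[0]-.036*tx)
print("collar",to_plane(f,[(318,350)],.163,o)[0])
```

```text
[ 0.50109358 -0.19934605]
collar [ 0.49874521 -0.19777793]
```

Emit:
{"op": "play_rows", "data": {
  "commands": [
    [[1,0.0,0.008,0.2,0],[1,0.0,0.008,0.4,0],[1,0.0,0.008,0.5,0],[1,0.0,0.008,0.55,0],[1,0.0,0.008,0.575,0],[1,0.0,0.008,0.575,0],[1,0.0,0.008,0.575,0]]
  ]
}}

```text
clock: 18.53
tcp_pos: [0.501, -0.1985, 0.0242]
orientation: [1.917, 2.487, 0.002]
contact_force: [-0.3, 0.1, -0.7]
grip_width: 0.0499
gripper_force: 63.4
```

```bash
python3 plan.py
```

```text
t 18.53 tcp [ 0.501  -0.1985  0.0242] yawY 14.76 w 0.0499 j [-0.06  0.59  0.41  2.05 -0.42  0.58  0.9 ] F [-0.3  0.1 -0.7]
```

Emit:
{"op": "play_rows", "data": {
  "commands": [
    [[1,0,0,0.009,0],[1,0,0,0.009,0],[-0.5,0,0,0.009,0],[-0.5,0,0,0.009,0],[-0.5,0,0,0.009,0],[-0.5,0,0,0.009,0],[-0.5,0,0,-0.15,0],[-0.5,0,0,-0.35,0],[-0.5,0,0,-0.6,0],[-0.5,0,0,-0.6,0],[-0.5,0,0,-0.6,0]]
  ]
}}

```text
clock: 19.45
tcp_pos: [0.5022, -0.1995, 0.1464]
orientation: [1.915, 2.483, 0.005]
contact_force: [0.3, 0.9, -0.6]
grip_width: 0.0637
gripper_force: 0.0
```

```bash
python3 plan.py .53,-.02,.14,14.8 .555,.155,.14,14.8 .581,.326,.13,14.8
```

```text
t 19.45 tcp [ 0.5022 -0.1995  0.1464] yawY 14.7 w 0.0637 j [-0.17  0.39  0.55  1.99 -0.28  0.82  0.79] F [ 0.3  0.9 -0.6]
.53,-.02,.14,14.8 -> [0.833, 0.3622, 0.0318] -0.0011 rows 4.4
.555,.155,.14,14.8 -> [0.8141, 0.3443, 0.0] -0.0 rows 4.2
.581,.326,.13,14.8 -> [0.7934, 0.3441, 0.05] -0.0 rows 4.2
```

Emit:
{"op": "play_rows", "data": {
  "commands": [
    [[-0.3,0.83,0.36,0.02,0],[-0.3,0.83,0.36,0.02,0],[-0.3,0.83,0.36,0.02,0],[-0.3,0.83,0.36,0.02,0],[-0.3,0.83,0.36,0.02,0]]
  ]
}}

```text
clock: 19.87
tcp_pos: [0.5273, -0.0125, 0.1373]
orientation: [-1.907, -2.492, -0.001]
contact_force: [0.0, 0.9, -0.3]
grip_width: 0.0554
gripper_force: 0.0
```

Emit:
{"op": "play_rows", "data": {
  "commands": [
    [[-0.3,0.81,0.345,0,0],[-0.3,0.81,0.345,0,0],[-0.3,0.81,0.345,0,0],[-0.3,0.81,0.345,0,0],[-0.3,0.81,0.345,0,0]]
  ]
}}

```text
clock: 20.28
tcp_pos: [0.5523, 0.1634, 0.1373]
orientation: [-1.905, -2.494, -0.002]
contact_force: [0.2, 0.5, 0.3]
grip_width: 0.0555
gripper_force: 0.0
```

Emit:
{"op": "play_rows", "data": {
  "commands": [
    [[-0.3,0.79,0.345,0.05,0],[-0.3,0.79,0.345,0.05,0],[-0.3,0.79,0.345,0.05,0],[-0.3,0.79,0.345,0.05,0],[-0.3,0.79,0.345,0.05,0],[-0.3,0.79,0.345,0.05,0],[-0.3,0.79,0.345,0.05,0]]
  ]
}}

```text
clock: 20.87
tcp_pos: [0.5788, 0.3242, 0.1273]
orientation: [-1.917, -2.488, 0.004]
contact_force: [0.4, -0.1, -0.4]
grip_width: 0.0554
gripper_force: 0.0
```

```bash
python3 - <<'E'
from meas import *
o=state();f=viewer.grab_frame("wrist");save("w8",f)
for d in viewer.trace(f,"hose_fitting")[:2]:
    c=cen(d["pixels"]);print(d["rect"],c.round(1),to_plane(f,c,.025,o)[0].round(4))
E
python3 plan.py .581,.326,.022,14.8
```

```text
t 20.87 tcp [0.5788 0.3242 0.1273] yawY 14.76 w 0.0554 j [-0.91  0.6   0.44  1.7  -0.31  0.92 -0.09] F [ 0.4 -0.1 -0.4]
[299.4, 207.3, 345.5, 268.3] [322.4 237.8] [0.5818 0.328 ]
t 20.97 tcp [0.5796 0.3222 0.1282] yawY 14.57 w 0.0558 j [-0.91  0.6   0.44  1.7  -0.31  0.92 -0.09] F [ 0.1 -0.7 -0.4]
.581,.326,.022,14.8 -> [0.0166, 0.0115, 0.5312] -0.0026 rows 2.5
```

View pics/w8.png

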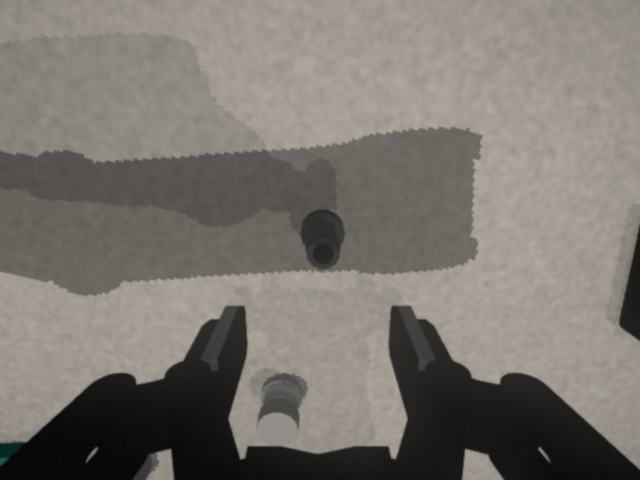

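The fitting is centred at u≈323, top (323,252) and foot (323,230). Grip it by the stem.

Emit:
{"op": "play_rows", "data": {
  "commands": [
    [[-0.3,0.018,0.013,0.15,0],[-0.3,0.018,0.013,0.35,0],[-0.3,0.018,0.013,0.53,0],[-0.3,0.018,0.013,0.53,0],[-0.3,0.018,0.013,0.53,0],[1,0.018,0.013,0.53,0],[1,0.018,0.013,0.53,0],[1,0.018,0.013,0.53,0],[1,0.018,0.013,0.53,0],[1,0.018,0.013,0.53,0],[1,0.018,0.013,0.53,0]]
  ],
  "grip_force": 40
}}

```text
clock: 21.88
tcp_pos: [0.5827, 0.3294, 0.0257]
orientation: [1.918, 2.486, 0.006]
contact_force: [-1.3, -1.2, 5.9]
grip_width: 0.0188
gripper_force: 38.8
```

```bash
python3 plan.py .582,.326,.14,14.8 .59,.16,.15,14.8 .60,-.005,.15,14.8 .608,-.1695,.15,14.8
```

```text
t 21.88 tcp [0.5827 0.3294 0.0257] yawY 14.7 w 0.0188 j [-0.87  0.73  0.38  1.73 -0.37  0.75 -0.05] F [-1.3 -1.2  5.9]
.582,.326,.14,14.8 -> [-0.0153, -0.0078, -0.5716] -0.0011 rows 2.7
.59,.16,.15,14.8 -> [-0.8127, -0.1733, -0.05] -0.0 rows 4.0
.60,-.005,.15,14.8 -> [-0.8104, -0.1624, 0.0] -0.0 rows 4.0
.608,-.1695,.15,14.8 -> [-0.8054, -0.1714, 0.0] -0.0 rows 3.9
```

Emit:
{"op": "play_rows", "data": {
  "commands": [
    [[1,0,0,-0.2,0],[1,0,0,-0.4,0],[1,0,0,-0.6,0],[1,-0.2,-0.04,-0.62,0],[1,-0.82,-0.18,-0.62,0],[1,-0.82,-0.18,-0.62,0],[1,-0.82,-0.18,-0.62,0],[1,-0.82,-0.18,-0.62,0],[1,-0.82,-0.18,-0.62,0]]
  ]
}}

```text
clock: 22.63
tcp_pos: [0.5889, 0.1568, 0.1488]
orientation: [1.926, 2.48, 0.002]
contact_force: [0.4, 0.8, -0.4]
grip_width: 0.0183
gripper_force: 39.2
```

Emit:
{"op": "play_rows", "data": {
  "commands": [
    [[1,-0.81,-0.165,0,0],[1,-0.81,-0.165,0,0],[1,-0.81,-0.165,0,0],[1,-0.81,-0.165,0,0],[1,-0.81,-0.165,0,0]]
  ]
}}

```text
clock: 23.05
tcp_pos: [0.5977, -0.0138, 0.1487]
orientation: [1.929, 2.473, -0.003]
contact_force: [-0.5, -2.2, -1.1]
grip_width: 0.0187
gripper_force: 39.2
```

Emit:
{"op": "play_rows", "data": {
  "commands": [
    [[1,-0.81,-0.17,0,0],[1,-0.81,-0.17,0,0],[1,-0.81,-0.17,0,0],[1,-0.81,-0.17,0,0],[1,-0.81,-0.17,0,0],[1,-0.81,-0.17,0,0],[1,-0.81,-0.17,0,0]]
  ]
}}

```text
clock: 23.63
tcp_pos: [0.6063, -0.1677, 0.1473]
orientation: [1.917, 2.489, 0.002]
contact_force: [0.0, 0.6, -0.8]
grip_width: 0.0186
gripper_force: 39.2
```

```bash
python3 - <<'E'
from meas import *
o=state();f=viewer.grab_frame("wrist");save("w9",f)
np.savez("w9.npz",**{k:v for k,v in f.items()},ori=o["orientation"],tcp=o["tcp_pos"])
E
python3 plan.py .608,-.1695,.036,14.8
```

```text
t 23.63 tcp [ 0.6063 -0.1677  0.1473] yawY 14.78 w 0.0186 j [-0.19  0.53  0.5   1.77 -0.31  0.92  0.7 ] F [ 0.   0.6 -0.8]
t 23.68 tcp [ 0.6064 -0.1666  0.1471] yawY 14.88 w 0.0184 j [-0.19  0.53  0.5   1.77 -0.31  0.92  0.7 ] F [ 1.3  0.2 -0.9]
.608,-.1695,.036,14.8 -> [-0.0159, 0.0043, 0.5553] 0.0009 rows 2.7
```

View pics/w9.png

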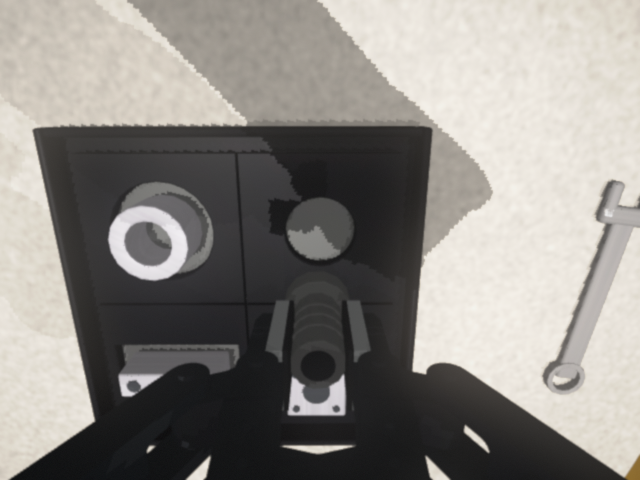

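The small round pocket is at (320,229), and the held fitting at u≈318 is in line with it. The collar sits in its pocket at upper left and the block in the square pocket. Lower the fitting.

Run:
```python
from meas import *
f=dict(np.load("w9.npz"));f={k:(v.item() if v.ndim==0 else v) for k,v in f.items()};o=dict(orientation=f["ori"],tcp_pos=f["tcp"])
P=lambda u,z:to_plane(f,u,z,o)[0]
tx=R.from_rotvec(o["orientation"]).as_matrix()[:2,0]
print("pocket",P([(320,229.5)],.010),P([(320,197)],.01)-.025*tx,"fit",P([(318.5,364)],.171))
print("collar",P([(148,243)],.046))
```

```text
pocket [ 0.60960715 -0.16854994] [ 0.60986536 -0.16973112] fit [ 0.60812205 -0.16945017]
collar [ 0.50342811 -0.19480482]
```

Emit:
{"op": "play_rows", "data": {
  "commands": [
    [[1,-0.014,0.005,0.2,0],[1,-0.014,0.005,0.4,0],[1,-0.014,0.005,0.5,0],[1,-0.014,0.005,0.53,0],[1,-0.014,0.005,0.545,0],[1,-0.014,0.005,0.545,0],[1,-0.014,0.005,0.545,0]]
  ]
}}

```text
clock: 24.27
tcp_pos: [0.6087, -0.1714, 0.0396]
orientation: [1.916, 2.487, 0.002]
contact_force: [0.4, 0.1, -0.4]
grip_width: 0.0183
gripper_force: 39.3
```

```bash
python3 plan.py
```

```text
t 24.27 tcp [ 0.6087 -0.1714  0.0396] yawY 14.77 w 0.0183 j [-0.13  0.67  0.43  1.82 -0.4   0.73  0.77] F [ 0.4  0.1 -0.4]
```

Emit:
{"op": "play_rows", "data": {
  "commands": [
    [[1,0.01,0,0.012,0],[1,0.01,0,0.019,0],[1,0.01,0,0.019,0],[0,0.01,0,0.019,0],[0,0.01,0,0.019,0],[0,0.01,0,0.019,0],[0,0.01,0,-0.15,0],[0,0.01,0,-0.35,0],[0,0.01,0,-0.55,0],[0,0.01,0,-0.75,0],[0,0.01,0,-0.75,0]]
  ]
}}

```text
clock: 25.18
tcp_pos: [0.611, -0.172, 0.1964]
orientation: [1.913, 2.477, 0.01]
contact_force: [1.0, -0.7, 1.1]
grip_width: 0.0428
gripper_force: 0.0
```

Emit:
{"op": "play_rows", "data": {
  "commands": [
    [[0,0.4,0,-0.4,0],[0,0.4,0,-0.4,0],[0,0.4,0,-0.4,0],[0,0.4,0,-0.4,0],[0,0.4,0,-0.4,0],[0,0.4,0,-0.4,0],[0,0.4,0,-0.4,0]]
  ]
}}

```text
clock: 25.77
tcp_pos: [0.5856, -0.0938, 0.2666]
orientation: [-1.92, -2.485, 0.003]
contact_force: [-0.1, 0.3, -0.1]
grip_width: 0.0421
gripper_force: 0.0
```

Run:
```python
from meas import *
o=state();f=viewer.grab_frame("wrist");save("w10",f)
np.savez("w10.npz",**{k:v for k,v in f.items()},ori=o["orientation"],tcp=o["tcp_pos"])
for n in("scene","side"):
    s=viewer.grab_frame(n)
    for t in("collar_small","rail_short"):
        for d in viewer.trace(s,t)[:2]:c=cen(d["pixels"]);print(n,t,c.round(1),to_plane(s,c,.017)[0].round(4))
```

```text
t 25.77 tcp [ 0.5856 -0.0938  0.2666] yawY 14.6 w 0.0421 j [-0.38  0.34  0.56  1.75 -0.2   1.11  0.5 ] F [-0.1  0.3 -0.1]
scene collar_small [372.6 265.1] [0.4727 0.0814]
scene rail_short [285.1 309.3] [0.6983 0.0855]
scene rail_short [229.  222.6] [ 0.6488 -0.2598]
side collar_small [267.7 226.3] [0.4756 0.0835]
side rail_short [329.7 193.3] [0.6967 0.0819]
```

View pics/w10.png

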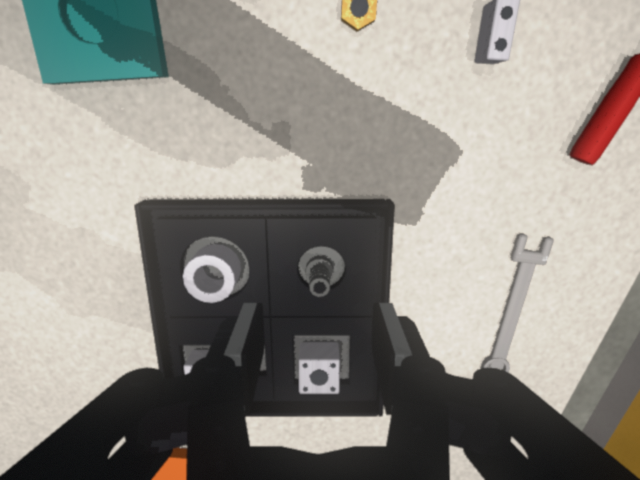

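All four parts stand in their pockets: collar (210,279), fitting (319,287), block (319,377), and the rail at lower left. The look-alikes have not moved. One numeric check.

Run:
```python
from meas import *
f=dict(np.load("w10.npz"));f={k:(v.item() if v.ndim==0 else v) for k,v in f.items()};o=dict(orientation=f["ori"],tcp_pos=f["tcp"])
for n,u,z,p in(("collar",(210,279),.046,(.500,-.199)),("fit",(319,287),.060,(.609,-.169)),("valve",(319,377),.046,(.636,-.2785))):
    q=to_plane(f,u,z,o)[0];print(n,q.round(4),"err mm",((q-p)*1000).round(1))
```

```text
collar [ 0.504  -0.1945] err mm [4.  4.5]
fit [ 0.6074 -0.1697] err mm [-1.6 -0.7]
valve [ 0.6355 -0.2769] err mm [-0.5  1.6]
```

```bash
python3 -c "
from bench import r
print(r.hand_in())"
```

```text
the job is handed in; nothing more can be done
None
```

I handed the job in at about 26 s. The large collar, valve block, long rail and hose fitting stand in their own pockets, within about 6 mm of centre by my camera measurements. The small collar and short rail are where they started; the hand-in returned no verdict.

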